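# Lay out the guest room service tray

## Robot

A 7-joint arm with a two-finger parallel gripper is mounted at the origin on the work surface. World frame = base frame: x ahead of the robot, y to its left, z up, the work surface at z = 0. Lengths are in m, angles in rad, forces in N, time in s.
With the tool pointing down it reaches from about 0.425 to 0.875 m from the base axis. Payload 8.4 kg.
Tool frame: the origin (TCP) lies between the finger pads; the fingertips stand 25 mm ahead of it and the grasp point (between the pads) lies 6 mm ahead of it (arm.finger_overhang is the z of the fingertips in the tool frame, in m); z points along the fingers, y is the line along which they close (so a half turn about z gives the same grasp; the last joint's range is limited). The gripper opens to 85 mm and grips with 20 to 120 N. Pads are 22 mm wide; open, the fingers measure 114 mm over their backs; the gripper's body (76 mm by 85 mm) begins 54 mm behind the grasp point. The pads swing forward as they close: fully open they stand 13 mm farther back than shut.
Start: joints at [1.168, 0.333, 0.04, 1.465, -0.013, 1.343, -0.059], TCP at [0.194, -0.62, 0.256] pointing down, gripper open.
Joint ranges: [-2.58, 2.58], [-0.38, 2.09], [-1.3, 1.39], [0.25, 2.4], [-1.5, 4.64], [0.08, 2.09], [-2.65, 2.65]. Speed limits (rad/s): [2.22, 2.22, 2.79, 2.79, 3.14, 3.14, 3.14].

## Interface

Orientations are given as a unit quaternion [x, y, z, w].
In Python, from cell import arm gives the robot as it stands.
- The arm moves only by the tool apply_moves, never from a script. Its argument "commands" is a list of rows, each an object of numbers: "fingers": the opening, from 0 (shut) to 1 (fully open); "dx", "dy", "dz": the shift along the tool's x, y, z each as a share of 80 cm, from -1 to 1; "yaw": the turn about the tool's z as a share of pi/2 rad, from -1 to 1. A call has exactly 8 rows; each row is the pose to reach, as a shift and turn from the pose commanded when the call began, along the tool's axes at that moment; what a row does not reach only later rows make up. A row lasts 1/10 s, in which the tool goes at most 50 mm and 8.59 degrees, less where a joint would pass 70% of its speed; a pose out of reach is approached as far as the arm can. A call with a number of a shift or a turn outside -1 to 1 is refused whole. A call with a gripper value outside its range is refused whole. The fingers move at their own pace and stop on an object; the grip force is fixed at half the most. Time passes only in rows, so rows that repeat a pose let the fingers close, or fill a call up. It gives the time, the measured TCP pose, the force, the opening and the grip force at its end, in the units of the state.
- arm.state(): the state, without advancing time (a new reading comes with each control period).
- arm.camera(name): name is "side" or "top" or "wrist"; returns (picture, depth): 480x640x3 uint8, red, green, blue; 480x640 float32, m along the optical axis (not along the pixel's ray), 0 where there is no reading.
- arm.camera_model(name): a dict with "vertical_fov" (degrees; the focal length in pixels is half the picture's height over the tangent of half this angle, whatever the lens; pixels are square), "cx", "cy" (the principal point, pixels), "T" (4x4, takes a point from camera to world coordinates); the wrist camera has in their place "tool_from_camera" (4x4, takes a point from camera to tool coordinates, whose origin is the TCP and whose axes are the flange's). Camera axes: x right, y up, looking along -z (the intrinsics and any distortion apply to the point x, -y, -z); pixel columns grow to the right and rows downward; lengths in m; the calibration is good to about 2 mm. A picture is of the moment at which its call begins: read the wrist's pose just before it. camera_model takes no time and is no camera call.
- arm.sign_off(): hands the job in; it is judged then, once.
Trained networks look in the newest picture that a camera, given by its name, has taken for a name from the list of things; names that differ only in an ending like _2 or _b are one class to them, and where a whole thing is asked for, a point or a joint stands for the part that bears it (a point fixed in the world has none). Each returns a list of dicts, best first, with "score" (0 to 1); they miss things now and then, are a little off and sometimes report something else, mostly with a low value. They report only what shows in the picture. A call takes as long as a camera call. They do not tell look-alikes from the thing itself.
- arm.find_in(camera, thing): "extent" ([left, top, width, height] in pixels, round what is visible of it).
- arm.landmark_of(camera, thing): "uv" ([column, row] in pixels: a listed point, or the origin of a listed thing).
The state is a dict: "time": time; "q": joint angles; "joint_velocities": joint speeds; "joint_torque": joint torques, N m; "tcp_pos": TCP position; "eef_rot": TCP orientation; "ft_force": force on the tool from outside, world axes, zero at the start; "moment": the same for the moment, N m; "opening": finger opening in m; "grasp_force": force on a finger pad.
Only numpy, scipy, OpenCV 4.12 (cv2) and the standard library are available. Lean on these libraries where they do the work, as an engineer would, in place of code of your own. Each camera call takes 0.05 s, during which the arm holds its last target. There are 200 camera calls.

## Task

Set the room's four things in their own holders on the wooden service tray: the big soap box lying flat in the rectangular dish and lined up with it, the round tin flat in the round dish, the tall bottle upright in the deep cup, and the tumbler upright, mouth up, on the middle of the square cork coaster. The guest's own smaller bottle and smaller soap box look much the same: leave both where they are.

Things in the scene. Friction and masses are not known exactly. Their poses are not given: they have to be found in the camera images.
- soap_box: Big boxed soap, white paper block with a brown band round its middle, 76 x 48 mm and 26 mm high, lying flat; it stands on the 3 mm thick grey desk pad with the other loose things, in no fixed place. Origin: centre of its underside; x along the 76 mm, z up. Grip across the 48 mm (y). About 100 g.
- tin: Closed round metal tin lying flat, 62 mm across its lid (top 10 mm), 60 mm below, 26 mm high; it stands on the 3 mm thick grey desk pad with the other loose things, in no fixed place. Origin: centre of its underside, z up. About 80 g.
- bottle: Tall white bottle with grey cap, upright: body 34 mm in diameter up to 54 mm, cap 29 mm in diameter from 57 mm, 72 mm high in all; it stands on the 3 mm thick grey desk pad with the other loose things, in no fixed place. Origin: centre of its underside, z up. About 60 g.
- tumbler: White ceramic tumbler without handle, open upwards, 58 mm across at the foot and 62 mm at the rim, 70 mm high, wall 3 mm; it stands on the 3 mm thick grey desk pad with the other loose things, in no fixed place. Origin: centre of its underside, z up. About 180 g.
- small_bottle: LOOK-ALIKE, to be left: the guest's small bottle, like the tall one but 26 mm in diameter and 48 mm high; it stands on the 3 mm thick grey desk pad with the other loose things, in no fixed place. Origin: centre of its underside, z up. Nothing in the work area is higher than 85 mm, so carry things with their undersides 90 mm or more above the table.
- small_soap_box: LOOK-ALIKE, to be left: the guest's small soap box, like the big one but 50 x 32 mm and 18 mm high; it stands on the 3 mm thick grey desk pad with the other loose things, in no fixed place. Origin: centre of its underside, x along the 50 mm, z up. A black clock (46 mm high) and a blue ring box (35 mm) of no concern stand on the pad too; neighbours there are 95 mm or more apart, centre to centre.
- soap_dish: White rectangular dish, 106 x 80 mm outside and 10 mm high, 98 x 72 mm inside, its floor 4 mm above its underside, so the rim stands 6 mm above the floor; fixed in the wooden tray, in any of its four quarters. Origin: centre of its underside; x along the 106 mm, z up. Fingers beside the soap come down over the rim: hold the soap with the fingertips 10 mm or so above its underside.
- round_dish: White round dish, 98 mm across and 10 mm high, about 87 mm inside, its floor 4 mm above its underside, so the rim stands 6 mm above the floor; fixed in the wooden tray, in any of its four quarters. Origin: centre of its underside, z up. Fingers beside the tin come down over the rim: hold the tin with the fingertips 10 mm or so above its underside.
- bottle_cup: White deep round cup, 68 mm across and 28 mm high, 55 to 60 mm inside, its floor 5 mm above its underside; fixed in the wooden tray, in any of its four quarters. Origin: centre of its underside, z up. Hold the bottle with the fingertips 27 mm or more above its underside, so that they stay over the cup's rim.
- coaster: Square cork coaster, 92 x 92 x 6 mm, flat, without rim; fixed in the wooden tray, in any of its four quarters. Origin: centre of its underside, z up. The dark wooden tray under the holders is fixed, left or right of the pad, 240 x 240 mm, rim 18 mm high, floor 6 mm above the table; holders' centres are 113 mm apart.
Not all that is in view belongs to the job. What is shaped like the soap_box but purple or turquoise is not meant. What is shaped like the bottle but purple or yellow is not meant.

How it is judged:
By the outcome, as a careful person would: the job done as asked, in the order asked, and still so for the second after the job is handed in, with the robot touching nothing.
It also fails if it takes over 112 s, if anything falls off the work surface, if the arm or the gripper's body presses on something with over 40 N, if the wrist force passes 120 N, or if a joint passes its speed limit or range.

## Working session

There is one attempt and no reset: what is moved stays moved. The work goes in short steps, Python scripts to look and compute and a tool call to move; the robot and the scene stay as the last step left them, time stands still between calls to the robot, and variables do not carry over. Pictures are saved under pics/ and viewed, at most 14 in all, crops included, and the job is handed in when it is done.

Besides the shell and the picture viewer there is one more tool, called after "Call:" as a command line: name --argument value ..., lists and objects as JSON in quotes. apply_moves: Moves the arm, as the interface text tells. Its arguments: {"type":"object","properties":{"commands":{"type":"array","items":{"type":"object","properties":{"fingers":{"type":"number"},"dx":{"type":"number"},"dy":{"type":"number"},"dz":{"type":"number"},"yaw":{"type":"number"}}}}},"required":["commands"]}

```bash
ls; mkdir -p pics; python3 - <<'E'
from cell import arm
import cv2,json
s=arm.state();print(s['time'],s['tcp_pos'],s['eef_rot'],s['opening'],arm.finger_overhang)
for n in("top","side"):
    p,d=arm.camera(n);cv2.imwrite(f"pics/{n}0.png",p[:,:,::-1]);m=arm.camera_model(n);print(n,m)
    import numpy as np;np.savez(f"{n}0.npz",p=p,d=d)
    for t in "soap_box tin bottle tumbler soap_dish round_dish bottle_cup coaster".split():
        print(t,[(round(r['score'],2),[round(x) for x in r['extent']]) for r in arm.find_in(n,t)]) if n=="top" else 0
print(arm.camera_model("wrist"))
E
```

```text
pics
0.0 [ 0.19429732 -0.61983757  0.25542097] [ 9.88486830e-01  1.51304711e-01 -1.67964599e-04 -8.01712921e-04] 0.0857579355906756 0.025
top {'vertical_fov': 52.087882512662354, 'cx': 317.8493898507777, 'cy': 242.82043747961677, 'T': array([[-0.00493567,  0.99513218, -0.09842556,  0.40529706],
       [-0.99987902, -0.00636305, -0.01419346, -0.06081035],
       [-0.01475065,  0.0983436 ,  0.99504319,  1.03736298],
       [ 0.        ,  0.        ,  0.        ,  1.        ]])}
soap_box [(0.79, [383, 142, 38, 41]), (0.66, [403, 323, 42, 44]), (0.64, [483, 249, 42, 44])]
tin [(0.93, [315, 258, 28, 28])]
bottle [(0.79, [321, 208, 15, 23]), (0.54, [360, 324, 16, 18]), (0.52, [322, 316, 15, 15])]
tumbler [(0.76, [370, 199, 24, 34])]
soap_dish [(0.96, [226, 169, 39, 48])]
round_dish [(0.72, [167, 218, 40, 46])]
bottle_cup [(0.88, [222, 230, 35, 29]), (0.3, [313, 258, 33, 28])]
coaster [(0.89, [170, 167, 44, 43])]
side {'vertical_fov': 50.7336509016894, 'cx': 322.7752576705816, 'cy': 240.90570716793908, 'T': array([[-0.89994965,  0.33730074, -0.27625863,  0.20598085],
       [-0.43589433, -0.68253899,  0.58663162,  0.56054962],
       [ 0.00931399,  0.6483585 ,  0.76127821,  0.8565525 ],
       [ 0.        ,  0.        ,  0.        ,  1.        ]])}
{'vertical_fov': 62.466991073490604, 'cx': 322.5044067230126, 'cy': 234.60783980062038, 'tool_from_camera': array([[-4.01562618e-04,  9.46771353e-01,  3.21906577e-01,
         8.29164160e-02],
       [ 9.99999911e-01,  3.37430204e-04,  2.55022225e-04,
         3.84210949e-04],
       [ 1.32826735e-04,  3.21906651e-01, -9.46771403e-01,
        -1.16813231e-01],
       [ 0.00000000e+00,  0.00000000e+00,  0.00000000e+00,
         1.00000000e+00]])}
```

```bash
python3 - <<'E'
import cv2
p=cv2.imread("pics/top0.png")
c=p[120:400,140:560];cv2.imwrite("pics/topc.png",cv2.resize(c,(800,533),interpolation=cv2.INTER_CUBIC))
E
```

```text
(no output)
```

View pics/topc.png

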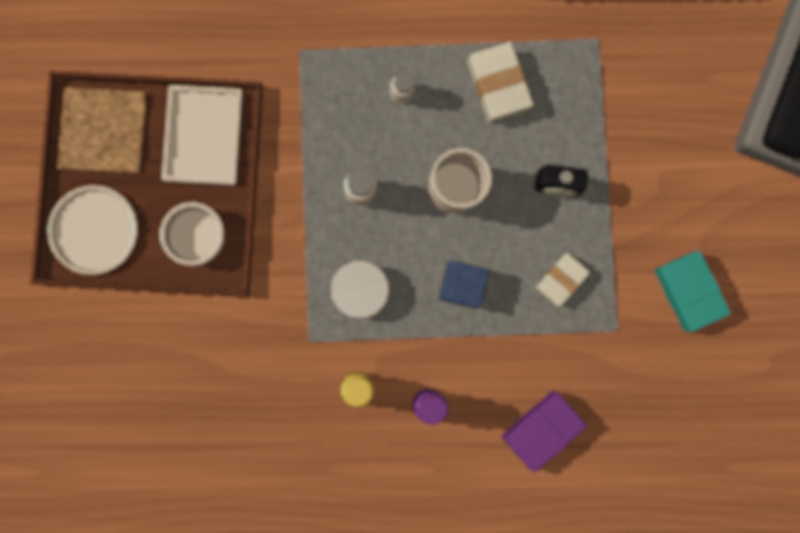

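View pics/side0.png

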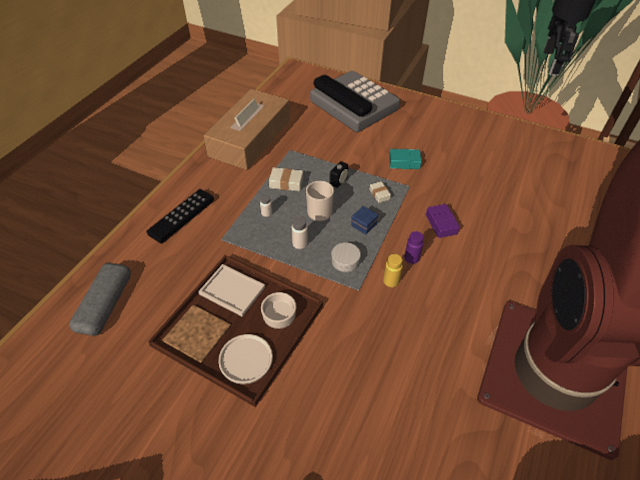

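The top view shows the tray on the left, with the coaster at crop (100,130), soap dish (203,135), round dish (93,230) and cup (192,233). On the pad are the big soap (500,80), bottle (360,185), tumbler (460,180) and tin (360,290). The look-alikes are the small bottle at (402,88) and the small soap at (563,280).

```bash
cat > h.py <<'E'
import numpy as np, cv2
from cell import arm
from scipy.spatial.transform import Rotation as R
def cloud(d,m,T):
    f=240/np.tan(np.radians(m['vertical_fov'])/2)
    v,u=np.mgrid[:480,:640]
    P=np.stack([(u-m['cx'])/f*d,-(v-m['cy'])/f*d,-d],-1)
    return P@T[:3,:3].T+T[:3,3]
def wristT(s,m):
    T=np.eye(4);T[:3,:3]=R.from_quat(s['eef_rot']).as_matrix();T[:3,3]=s['tcp_pos'];return T@m['tool_from_camera']
def plan(tx,ty,tz,ang):
    """tool shift units to reach TCP xyz with tool-y (closing) axis at world angle ang (mod pi)"""
    s=arm.state();M=R.from_quat(s['eef_rot']).as_matrix()
    d=M.T@(np.array([tx,ty,tz])-s['tcp_pos'])
    cur=np.arctan2(M[1,1],M[0,1]); dy=-(ang-cur); dy=(dy+np.pi/2)%np.pi-np.pi/2
    print('t %.2f tcp'%s['time'],np.round(s['tcp_pos'],4),'cur y ang',round(cur,3),'q7',round(s['q'][6],2),'open',round(s['opening'],4))
    print('dx dy dz',np.round(d/.8,4),'yaw',round(dy/(np.pi/2),4),'mm',np.round(d*1e3,1))
E
python3 - <<'E'
from h import *
for n in("top","side"):
    z=np.load(n+"0.npz");m=arm.camera_model(n);W=cloud(z['d'].astype(float),m,m['T'])
    ok=(z['d']>0)&(W[...,0]>.2)&(W[...,0]<.8)&(W[...,1]>-.45)&(W[...,1]<.45)
    print(n,'table z',np.median(W[ok][:,2]))
    k=(ok&(W[...,2]>.009)).astype(np.uint8)
    c,L,S,C=cv2.connectedComponentsWithStats(k)
    for i in range(1,c):
        if S[i,4]<40: continue
        Q=W[L==i];zt=np.percentile(Q[:,2],95);t=Q[Q[:,2]>zt-.006]
        (cc,wh,a)=cv2.minAreaRect((t[:,:2]*1000).astype(np.float32))
        print(np.round(C[i]),S[i,4],'ztop %.4f'%zt,'rect',np.round(cc,1),np.round(wh,1),round(a,1),'rgb',z['p'][L==i].mean(0).round())
E
```

```text
top table z 0.0008925886437427533
[456. 104.] 1828 ztop 0.0709 rect [ 793.  -336.5] [226.2  14. ] 90.0 rgb [105.  77.  52.]
[160. 109.] 130 ztop 0.0342 rect [795.9 289.6] [ 8.3 41.2] 1.3 rgb [77. 70. 63.]
[402. 162.] 907 ztop 0.0313 rect [ 675.1 -224.2] [76.4 48.5] 17.1 rgb [178. 161. 133.]
[229. 203.] 2860 ztop 0.0197 rect [567.4 167.5] [241.  240.4] 86.4 rgb [136. 109.  89.]
[350. 165.] 159 ztop 0.0525 rect [ 668.  -115.6] [19.3 20.6] 8.4 rgb [127. 118. 106.]
[193. 188.] 1698 ztop 0.0148 rect [626.9 221.6] [97.4 93.6] 85.0 rgb [151. 112.  75.]
[381. 214.] 584 ztop 0.0736 rect [ 559.5 -172.6] [59.9 60.9] 88.9 rgb [144. 130. 112.]
[434. 214.] 403 ztop 0.0516 rect [ 562.8 -286.8] [49.  24.9] 82.8 rgb [55. 52. 47.]
[328. 217.] 260 ztop 0.0770 rect [556.9 -68.5] [25.8 26.6] 89.2 rgb [127. 119. 107.]
[187. 240.] 1230 ztop 0.0171 rect [514.4 227.3] [95.6 93.5] 89.3 rgb [188. 171. 149.]
[240. 242.] 768 ztop 0.0349 rect [507.2 114.6] [66.  65.2] 44.7 rgb [161. 145. 126.]
[502. 272.] 900 ztop 0.0283 rect [ 442.8 -427.9] [76.  49.7] 23.4 rgb [ 56. 130. 114.]
[435. 266.] 397 ztop 0.0234 rect [
[... 1260 characters left out ...]
9 rgb [151. 137. 124.]
[414. 246.] 433 ztop 0.0734 rect [ 325.5 -141.1] [26.7 27.5] 14.4 rgb [85. 40. 88.]
[345. 256.] 660 ztop 0.0315 rect [449.8 -67.9] [59.1 64.4] 24.0 rgb [171. 157. 143.]
[234. 311.] 3483 ztop 0.0193 rect [570.3 165.5] [242.2 241.3] 86.6 rgb [123.  95.  78.]
[393. 269.] 450 ztop 0.0737 rect [343.7 -64.8] [27.7 29.6] 13.4 rgb [188. 148.  62.]
[278. 309.] 966 ztop 0.0348 rect [510. 113.] [65.6 67.5] 28.0 rgb [173. 152. 132.]
[196. 332.] 2015 ztop 0.0144 rect [629.5 218.3] [95.6 93.4] 86.8 rgb [138.  98.  66.]
[ 98. 326.] 140 ztop 0.0320 rect [797.2 293.7] [ 5.7 28. ] 1.3 rgb [60. 57. 55.]
[245. 358.] 1583 ztop 0.0168 rect [517.3 225.7] [96.2 97.4] 75.0 rgb [192. 169. 147.]
```

```bash
python3 - <<'E'
from h import *
plan(.6768,-.2249,.13,np.radians(107.6))
E
```

```text
t 0.50 tcp [ 0.1944 -0.6202  0.2562] cur y ang -1.267 q7 -0.06 open 0.0856
dx dy dz [ 0.7232 -0.2911  0.1579] yaw -0.0021 mm [ 578.5 -232.9  126.3]
```

Call:
apply_moves --commands '[{"dx": 0.72, "dy": -0.29, "dz": 0.06, "fingers": 1}, {"dx": 0.72, "dy": -0.29, "dz": 0.06, "fingers": 1}, {"dx": 0.72, "dy": -0.29, "dz": 0.06, "fingers": 1}, {"dx": 0.72, "dy": -0.29, "dz": 0.06, "fingers": 1}, {"dx": 0.72, "dy": -0.29, "dz": 0.06, "fingers": 1}, {"dx": 0.72, "dy": -0.29, "dz": 0.06, "fingers": 1}, {"dx": 0.72, "dy": -0.29, "dz": 0.06, "fingers": 1}, {"dx": 0.72, "dy": -0.29, "dz": 0.06, "fingers": 1}]'

```text
validation failed for argument at $.co...
```

```bash
python3 - <<'E'
from h import *
plan(.6768,-.2249,.13,np.radians(107.6))
E
```

```text
t 0.50 tcp [ 0.1944 -0.6202  0.2562] cur y ang -1.267 q7 -0.06 open 0.0856
dx dy dz [ 0.7232 -0.2911  0.1579] yaw -0.0021 mm [ 578.5 -232.9  126.3]
```

Call:
apply_moves --commands '[{"dx": 0.72, "dy": -0.29, "dz": 0.06, "yaw": 0, "fingers": 1}, {"dx": 0.72, "dy": -0.29, "dz": 0.06, "yaw": 0, "fingers": 1}, {"dx": 0.72, "dy": -0.29, "dz": 0.06, "yaw": 0, "fingers": 1}, {"dx": 0.72, "dy": -0.29, "dz": 0.06, "yaw": 0, "fingers": 1}, {"dx": 0.72, "dy": -0.29, "dz": 0.06, "yaw": 0, "fingers": 1}, {"dx": 0.72, "dy": -0.29, "dz": 0.06, "yaw": 0, "fingers": 1}, {"dx": 0.72, "dy": -0.29, "dz": 0.06, "yaw": 0, "fingers": 1}, {"dx": 0.72, "dy": -0.29, "dz": 0.06, "yaw": 0, "fingers": 1}]'

```text
time: 1.3
tcp_pos: [0.5042, -0.366, 0.2257]
eef_rot: [0.989, 0.151, 0.0, 0.0]
ft_force: [0.2, -0.2, 0.4]
opening: 0.0856
grasp_force: 0.0
```

```bash
python3 - <<'E'
from h import *
plan(.6768,-.2249,.13,np.radians(107.6))
E
```

```text
t 1.30 tcp [ 0.5042 -0.366   0.2257] cur y ang -1.267 q7 -0.75 open 0.0856
dx dy dz [ 0.2585 -0.1039  0.1196] yaw -0.0023 mm [206.8 -83.1  95.7]
```

Call:
apply_moves --commands '[{"dx": 0.258, "dy": -0.104, "dz": 0.06, "yaw": 0, "fingers": 1}, {"dx": 0.258, "dy": -0.104, "dz": 0.06, "yaw": 0, "fingers": 1}, {"dx": 0.258, "dy": -0.104, "dz": 0.06, "yaw": 0, "fingers": 1}, {"dx": 0.258, "dy": -0.104, "dz": 0.06, "yaw": 0, "fingers": 1}, {"dx": 0.258, "dy": -0.104, "dz": 0.06, "yaw": 0, "fingers": 1}, {"dx": 0.258, "dy": -0.104, "dz": 0.06, "yaw": 0, "fingers": 1}, {"dx": 0.258, "dy": -0.104, "dz": 0.06, "yaw": 0, "fingers": 1}, {"dx": 0.258, "dy": -0.104, "dz": 0.06, "yaw": 0, "fingers": 1}]'

```text
time: 2.1
tcp_pos: [0.6742, -0.2279, 0.1778]
eef_rot: [0.989, 0.15, -0.0, 0.0]
ft_force: [0.0, -0.1, 0.7]
opening: 0.0853
grasp_force: 0.0
```

```bash
cat >> h.py <<'E'
def wlook(name,zmin=.012,region=(.2,.8,-.45,.45)):
    s=arm.state();p,d=arm.camera('wrist');m=arm.camera_model('wrist');W=cloud(d.astype(float),m,wristT(s,m))
    cv2.imwrite(f"pics/{name}.png",p[:,:,::-1])
    k=((d>0)&(W[...,2]>zmin)&(W[...,0]>region[0])&(W[...,0]<region[1])&(W[...,1]>region[2])&(W[...,1]<region[3])).astype(np.uint8)
    c,L,S,C=cv2.connectedComponentsWithStats(k)
    for i in range(1,c):
        if S[i,4]<400: continue
        Q=W[L==i];zt=np.percentile(Q[:,2],95);t=Q[Q[:,2]>zt-.006]
        (cc,wh,a)=cv2.minAreaRect((t[:,:2]*1000).astype(np.float32))
        print(np.round(C[i]),S[i,:],'ztop %.4f'%zt,'rect',np.round(cc,1),np.round(wh,1),round(a,1))
E
python3 - <<'E'
from h import *
wlook('w1')
plan(.6768,-.2249,.036,np.radians(107.6))
E
```

```text
[508.  82.] [ 373   23  267  124 9935] ztop 0.0700 rect [ 794.9 -301.5] [152.5  10.1] 90.0
[164. 182.] [ 137  160   56   46 1852] ztop 0.0510 rect [ 671.9 -118.3] [21.2 21.2] 8.5
[321. 213.] [ 286  161   71  107 7264] ztop 0.0294 rect [ 678.4 -226.4] [76.2 48.7] 17.6
[ 62. 315.] [  14  274   97   83 4519] ztop 0.0748 rect [560.1 -70.2] [28.2 29.1] 47.5
[305. 419.] [    0   293   640   187 57264] ztop 0.2368 rect [ 686.1 -223.8] [ 12.7 134.3] 17.2
[355. 370.] [ 322  335   69   70 3355] ztop 0.0504 rect [ 566.3 -288.7] [49.1 26.6] 80.1
t 2.15 tcp [ 0.6742 -0.2282  0.178 ] cur y ang -1.269 q7 -1.09 open 0.0856
dx dy dz [ 0.0044 -0.0031  0.1775] yaw -0.0036 mm [  3.5  -2.5 142. ]
```

View pics/w1.png

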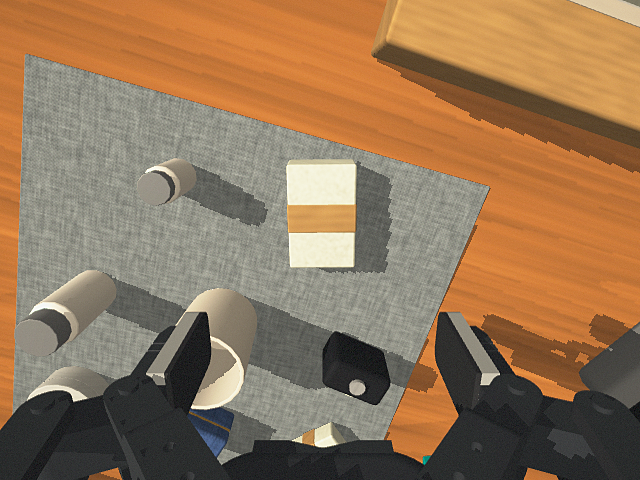

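The wrist picture shows the big soap clear and upright at (321,213). The fingers' line is parallel to its sides, and its position matches the fixed cameras within 2 mm.

Call:
apply_moves --commands '[{"dx": 0.005, "dy": -0.001, "dz": 0.06, "yaw": -0.003, "fingers": 1}, {"dx": 0.005, "dy": -0.001, "dz": 0.12, "yaw": -0.003, "fingers": 1}, {"dx": 0.005, "dy": -0.001, "dz": 0.16, "yaw": -0.003, "fingers": 1}, {"dx": 0.005, "dy": -0.001, "dz": 0.177, "yaw": -0.003, "fingers": 1}, {"dx": 0.005, "dy": -0.001, "dz": 0.177, "yaw": -0.003, "fingers": 0.8}, {"dx": 0.005, "dy": -0.001, "dz": 0.177, "yaw": -0.003, "fingers": 0}, {"dx": 0.005, "dy": -0.001, "dz": 0.177, "yaw": -0.003, "fingers": 0}, {"dx": 0.005, "dy": -0.001, "dz": 0.177, "yaw": -0.003, "fingers": 0}]'

```text
time: 2.95
tcp_pos: [0.6803, -0.2249, 0.0392]
eef_rot: [0.988, 0.153, 0.002, 0.001]
ft_force: [-0.1, 0.2, 7.1]
opening: 0.0465
grasp_force: 63.8
```

```bash
python3 - <<'E'
from h import *
plan(.678,-.226,.16,np.radians(107.6));print(arm.state()['grasp_force'])
p,d=arm.camera('side');cv2.imwrite('pics/s1.png',cv2.resize(p[100:260,180:400,::-1],(770,560)))
E
```

```text
t 2.95 tcp [ 0.6803 -0.2249  0.0392] cur y ang -1.263 q7 -1.11 open 0.0465
dx dy dz [-0.0025  0.0008 -0.1511] yaw 0.0006 mm [  -2.     0.7 -120.8]
63.795121908187866
```

View pics/s1.png

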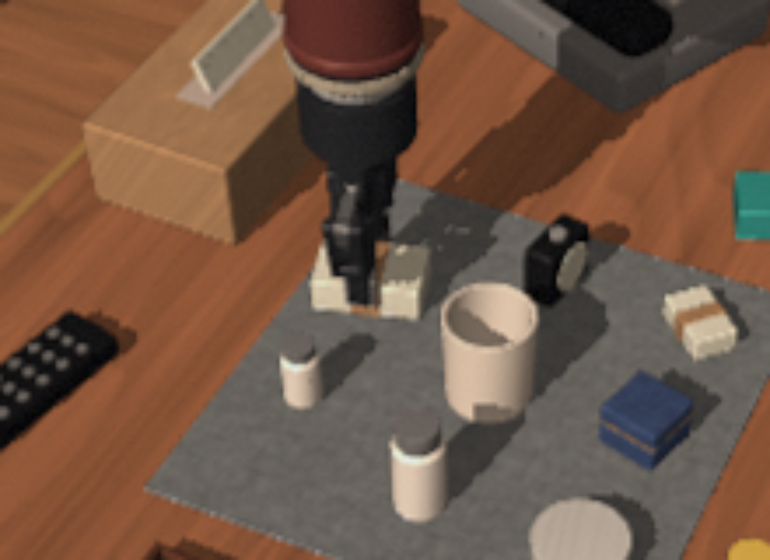

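The side picture shows the fingers over the soap's brown band at (360,280), with the tip near its lower edge. I'll lift and check.

Call:
apply_moves --commands '[{"dx": 0, "dy": 0, "dz": -0.03, "yaw": 0, "fingers": 0}, {"dx": 0, "dy": 0, "dz": -0.08, "yaw": 0, "fingers": 0}, {"dx": 0, "dy": 0, "dz": -0.13, "yaw": 0, "fingers": 0}, {"dx": 0, "dy": 0, "dz": -0.16, "yaw": 0, "fingers": 0}, {"dx": 0, "dy": 0, "dz": -0.16, "yaw": 0, "fingers": 0}, {"dx": 0, "dy": 0, "dz": -0.16, "yaw": 0, "fingers": 0}, {"dx": 0, "dy": 0, "dz": -0.16, "yaw": 0, "fingers": 0}, {"dx": 0, "dy": 0, "dz": -0.16, "yaw": 0, "fingers": 0}]'

```text
time: 3.8
tcp_pos: [0.6777, -0.2241, 0.1623]
eef_rot: [0.988, 0.154, -0.001, -0.001]
ft_force: [-0.4, -0.7, -1.5]
opening: 0.0462
grasp_force: 62.8
```

```bash
python3 - <<'E'
from h import *
plan(.6215,.107,.17,np.radians(86.5));print(arm.state()['ft_force'],arm.state()['eef_rot'])
p,d=arm.camera('side');cv2.imwrite('pics/s2.png',cv2.resize(p[60:220,180:400,::-1],(770,560)))
m=arm.camera_model('side');W=cloud(d.astype(float),m,m['T'])
k=(W[...,2]>.08)&(W[...,2]<.2)&(abs(W[...,0]-.68)<.06)&(abs(W[...,1]+.225)<.06)&(p[...,0]>100)
Q=W[k];print(k.sum(),Q.min(0),Q.max(0),np.percentile(Q[:,2],[1,5,50,95,99]))
wlook('w2',.08,(.6,.76,-.3,-.15))
E
```

```text
t 3.80 tcp [ 0.6777 -0.2241  0.1623] cur y ang -1.262 q7 -1.09 open 0.0462
dx dy dz [ 0.0587 -0.4157 -0.0091] yaw 0.2353 mm [  46.9 -332.6   -7.3]
[-0.42548664 -0.6575852  -1.4735897 ] [ 9.88121824e-01  1.53667717e-01 -1.09837085e-03 -5.35277179e-04]
488 [ 0.63344779 -0.25942684  0.12520814] [ 0.71721845 -0.16614032  0.19640794] [0.12770271 0.12985828 0.15050451 0.15460459 0.16314894]
[322. 388.] [    2   224   638   256 75432] ztop 0.2200 rect [ 689.3 -221.1] [ 14.9 127.8] 17.9
```

View pics/s2.png

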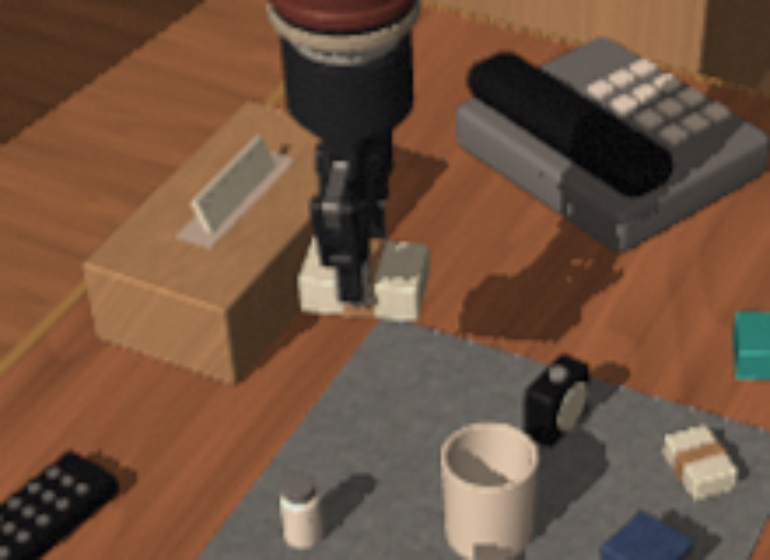

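The soap is held level at (365,290), with its underside 36 mm below the TCP and the tips several mm above it. I'll carry it to the soap dish.

Call:
apply_moves --commands '[{"dx": 0.061, "dy": -0.415, "dz": -0.01, "yaw": 0.235, "fingers": 0}, {"dx": 0.061, "dy": -0.415, "dz": -0.01, "yaw": 0.235, "fingers": 0}, {"dx": 0.061, "dy": -0.415, "dz": -0.01, "yaw": 0.235, "fingers": 0}, {"dx": 0.061, "dy": -0.415, "dz": -0.01, "yaw": 0.235, "fingers": 0}, {"dx": 0.061, "dy": -0.415, "dz": -0.01, "yaw": 0.235, "fingers": 0}, {"dx": 0.061, "dy": -0.415, "dz": -0.01, "yaw": 0.235, "fingers": 0}, {"dx": 0.061, "dy": -0.415, "dz": -0.01, "yaw": 0.235, "fingers": 0}, {"dx": 0.061, "dy": -0.415, "dz": -0.01, "yaw": 0.235, "fingers": 0}]'

```text
time: 4.7
tcp_pos: [0.6224, 0.1149, 0.1719]
eef_rot: [1.0, -0.026, -0.0, -0.002]
ft_force: [0.4, 0.1, -1.4]
opening: 0.0462
grasp_force: 62.8
```

```bash
python3 - <<'E'
from h import *
plan(.6235,.107,.048,np.radians(86.5))
wlook('w3',.013,(.45,.72,.03,.3))
E
```

```text
t 4.70 tcp [0.6224 0.1149 0.1719] cur y ang -1.622 q7 -1.96 open 0.0462
dx dy dz [0.0021 0.0104 0.1548] yaw 0.0063 mm [  1.6   8.3 123.9]
[314. 366.] [    2   126   638   354 85383] ztop 0.2291 rect [633.9 113.8] [127.9  15.2] 87.4
```

View pics/w3.png

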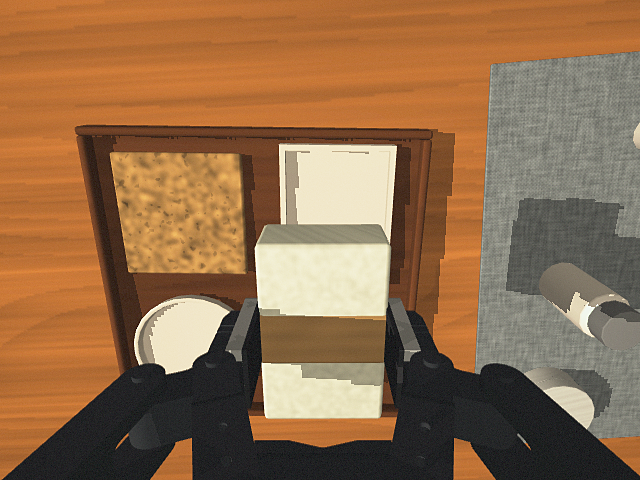

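The wrist picture shows the soap square in the fingers at (322,320), with the dish beyond it at (338,185). I'll descend partway, then correct.

Call:
apply_moves --commands '[{"dx": 0, "dy": 0, "dz": 0, "yaw": 0, "fingers": 0}, {"dx": 0, "dy": 0, "dz": 0.05, "yaw": 0, "fingers": 0}, {"dx": 0, "dy": 0, "dz": 0.1, "yaw": 0, "fingers": 0}, {"dx": 0, "dy": 0, "dz": 0.125, "yaw": 0, "fingers": 0}, {"dx": 0, "dy": 0, "dz": 0.125, "yaw": 0, "fingers": 0}, {"dx": 0, "dy": 0, "dz": 0.125, "yaw": 0, "fingers": 0}, {"dx": 0, "dy": 0, "dz": 0.125, "yaw": 0, "fingers": 0}, {"dx": 0, "dy": 0, "dz": 0.125, "yaw": 0, "fingers": 0}]'

```text
time: 5.55
tcp_pos: [0.6253, 0.1067, 0.0737]
eef_rot: [1.0, -0.031, 0.001, -0.0]
ft_force: [-0.4, 0.2, -0.4]
opening: 0.0468
grasp_force: 62.7
```

```bash
python3 - <<'E'
from h import *
plan(.6235,.107,.0475,np.radians(86.5))
E
```

```text
t 5.55 tcp [0.6253 0.1067 0.0737] cur y ang -1.632 q7 -1.99 open 0.0468
dx dy dz [-0.0024 -0.0002  0.0327] yaw -0.0001 mm [-1.9 -0.2 26.2]
```

Call:
apply_moves --commands '[{"dx": -0.002, "dy": 0, "dz": 0.015, "yaw": 0, "fingers": 0}, {"dx": -0.002, "dy": 0, "dz": 0.028, "yaw": 0, "fingers": 0}, {"dx": -0.002, "dy": 0, "dz": 0.034, "yaw": 0, "fingers": 0}, {"dx": -0.002, "dy": 0, "dz": 0.034, "yaw": 0, "fingers": 0}, {"dx": -0.002, "dy": 0, "dz": 0.034, "yaw": 0, "fingers": 0.7}, {"dx": -0.002, "dy": 0, "dz": 0.034, "yaw": 0, "fingers": 0.8}, {"dx": -0.002, "dy": 0, "dz": 0.034, "yaw": 0, "fingers": 0.8}, {"dx": -0.002, "dy": 0, "dz": 0.034, "yaw": 0, "fingers": 0.8}]'

```text
time: 6.35
tcp_pos: [0.6224, 0.107, 0.0442]
eef_rot: [1.0, -0.03, -0.0, -0.0]
ft_force: [0.5, 0.1, 0.4]
opening: 0.0683
grasp_force: 0.0
```

```bash
python3 - <<'E'
from h import *
plan(.448,-.0675,.17,np.radians(86.5))
E
```

```text
t 6.35 tcp [0.6224 0.107  0.0442] cur y ang -1.631 q7 -1.99 open 0.0683
dx dy dz [-0.2045  0.2309 -0.1571] yaw 0.0003 mm [-163.6  184.7 -125.7]
```

Call:
apply_moves --commands '[{"dx": 0, "dy": 0, "dz": -0.05, "yaw": 0, "fingers": 0.8}, {"dx": 0, "dy": 0, "dz": -0.11, "yaw": 0, "fingers": 0.8}, {"dx": 0, "dy": 0, "dz": -0.17, "yaw": 0, "fingers": 1}, {"dx": -0.04, "dy": 0.05, "dz": -0.19, "yaw": 0, "fingers": 1}, {"dx": -0.08, "dy": 0.09, "dz": -0.19, "yaw": 0, "fingers": 1}, {"dx": -0.12, "dy": 0.135, "dz": -0.19, "yaw": 0, "fingers": 1}, {"dx": -0.16, "dy": 0.18, "dz": -0.19, "yaw": 0, "fingers": 1}, {"dx": -0.204, "dy": 0.231, "dz": -0.19, "yaw": 0, "fingers": 1}]'

```text
time: 7.15
tcp_pos: [0.4497, -0.0658, 0.1967]
eef_rot: [1.0, -0.03, 0.0, -0.0]
ft_force: [-0.4, -1.1, 0.9]
opening: 0.0852
grasp_force: 0.0
```

```bash
python3 - <<'E'
from h import *
wlook('w4',.012,(.3,.7,-.3,.3))
plan(.449,-.068,.036,np.radians(86.5))
p,d=arm.camera('top');cv2.imwrite('pics/t2.png',cv2.resize(p[150:280,150:350,::-1],(800,520),interpolation=cv2.INTER_CUBIC))
m=arm.camera_model('top');W=cloud(d.astype(float),m,m['T'])
k=(W[...,2]>.03)&(W[...,2]<.05)&(abs(W[...,0]-.62)<.06)&(abs(W[...,1]-.107)<.045)
print(cv2.minAreaRect((W[k][:,:2]*1000).astype(np.float32)),np.median(W[k][:,2]))
E
```

```text
[52. 27.] [   0    0  120   61 4903] ztop 0.0362 rect [592.5 107.2] [47.7 21. ] 87.0
[126. 155.] [   0    0  175  230 3743] ztop 0.0181 rect [527.1 116.3] [137.9 161. ] 86.3
[501.  43.] [ 428    0  138   91 7534] ztop 0.0725 rect [ 555.  -174.8] [62.1 46.2] 86.8
[622.  26.] [ 598    0   42   52 1726] ztop 0.0443 rect [ 566.6 -264.9] [23.6  7.6] 11.4
[318.  53.] [ 290   21   57   65 2794] ztop 0.0753 rect [559.5 -70.2] [27.6 27.9] 82.9
[ 62. 148.] [  13  100  111   98 4722] ztop 0.0338 rect [510.8 112.5] [67.9 66.9] 68.6
[610. 186.] [ 574  146   66   76 2673] ztop 0.0214 rect [ 458.3 -289.5] [34.  50.1] 48.0
[477. 202.] [ 437  166   82   72 4269] ztop 0.0377 rect [ 453.7 -181.2] [44.2 44.3] 75.9
[326. 215.] [ 286  174   81   82 5081] ztop 0.0293 rect [449.7 -68.9] [60.4 60.2] 39.8
[325. 423.] [    0   312   640   168 52147] ztop 0.2561 rect [462.9 -66.2] [133.4  12.5] 86.2
[330. 350.] [ 309  312   43   77 2730] ztop 0.0719 rect [343.5 -65.4] [27.9 28. ] 56.2
[565. 351.] [ 517  321   89   50 2550] ztop 0.0263 rect [ 319.4 -265.7] [38.7 68.4] 0.2
t 7.20 tcp [ 0.4446 -0.0721  0.1961] cur y ang -1.638 q7 -1.57 open 0.0855
dx dy dz [ 0.0058 -0.006   0.2001] yaw -0.0037 mm [  4.6  -4.8 160.1]
((617.3412475585938, 108.10325622558594), (48.514305114746094, 77.07755279541016), 86.55111694335938) 0.03562226491290543
```

View pics/t2.png

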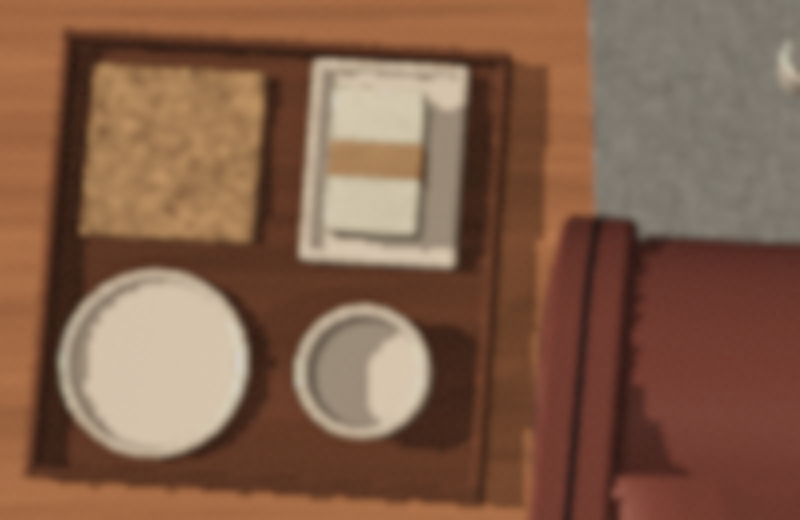

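The soap lies flat in the dish and lined up with it at (375,160), at the expected height. Next is the tin.

Call:
apply_moves --commands '[{"dx": 0.002, "dy": 0.001, "dz": 0.04, "yaw": 0, "fingers": 1}, {"dx": 0.002, "dy": 0.001, "dz": 0.09, "yaw": 0, "fingers": 1}, {"dx": 0.002, "dy": 0.001, "dz": 0.13, "yaw": 0, "fingers": 1}, {"dx": 0.002, "dy": 0.001, "dz": 0.14, "yaw": 0, "fingers": 1}, {"dx": 0.002, "dy": 0.001, "dz": 0.14, "yaw": 0, "fingers": 1}, {"dx": 0.002, "dy": 0.001, "dz": 0.14, "yaw": 0, "fingers": 1}, {"dx": 0.002, "dy": 0.001, "dz": 0.14, "yaw": 0, "fingers": 1}, {"dx": 0.002, "dy": 0.001, "dz": 0.14, "yaw": 0, "fingers": 1}]'

```text
time: 8.05
tcp_pos: [0.4537, -0.0658, 0.086]
eef_rot: [1.0, -0.03, 0.001, 0.0]
ft_force: [-0.2, -0.7, 0.9]
opening: 0.0856
grasp_force: 0.0
```

```bash
python3 - <<'E'
from h import *
plan(.4497,-.0687,.042,np.radians(86.5))
E
```

```text
t 8.05 tcp [ 0.4537 -0.0658  0.086 ] cur y ang -1.631 q7 -1.62 open 0.0856
dx dy dz [-0.0049  0.0039  0.055 ] yaw 0.0003 mm [-3.9  3.1 44. ]
```

Call:
apply_moves --commands '[{"dx": -0.004, "dy": 0.003, "dz": 0.02, "yaw": 0, "fingers": 1}, {"dx": -0.004, "dy": 0.003, "dz": 0.04, "yaw": 0, "fingers": 1}, {"dx": -0.004, "dy": 0.003, "dz": 0.053, "yaw": 0, "fingers": 1}, {"dx": -0.004, "dy": 0.003, "dz": 0.053, "yaw": 0, "fingers": 1}, {"dx": -0.004, "dy": 0.003, "dz": 0.053, "yaw": 0, "fingers": 0.8}, {"dx": -0.004, "dy": 0.003, "dz": 0.053, "yaw": 0, "fingers": 0}, {"dx": -0.004, "dy": 0.003, "dz": 0.053, "yaw": 0, "fingers": 0}, {"dx": -0.004, "dy": 0.003, "dz": 0.053, "yaw": 0, "fingers": 0}]'

```text
time: 8.85
tcp_pos: [0.4501, -0.0679, 0.0439]
eef_rot: [1.0, -0.03, 0.001, 0.0]
ft_force: [-4.3, 0.8, 13.7]
opening: 0.0584
grasp_force: 61.2
```

```bash
python3 - <<'E'
from h import *
plan(.4497,-.0687,.17,np.radians(86.5))
E
```

```text
t 8.85 tcp [ 0.4501 -0.0679  0.0439] cur y ang -1.631 q7 -1.63 open 0.0584
dx dy dz [-0.0002  0.001  -0.1577] yaw 0.0003 mm [  -0.2    0.8 -126.1]
```

Call:
apply_moves --commands '[{"dx": 0, "dy": 0, "dz": -0.03, "yaw": 0, "fingers": 0}, {"dx": 0, "dy": 0, "dz": -0.08, "yaw": 0, "fingers": 0}, {"dx": 0, "dy": 0, "dz": -0.13, "yaw": 0, "fingers": 0}, {"dx": 0, "dy": 0, "dz": -0.16, "yaw": 0, "fingers": 0}, {"dx": 0, "dy": 0, "dz": -0.16, "yaw": 0, "fingers": 0}, {"dx": 0, "dy": 0, "dz": -0.16, "yaw": 0, "fingers": 0}, {"dx": 0, "dy": 0, "dz": -0.16, "yaw": 0, "fingers": 0}, {"dx": 0, "dy": 0, "dz": -0.16, "yaw": 0, "fingers": 0}]'

```text
time: 9.65
tcp_pos: [0.4487, -0.0679, 0.1692]
eef_rot: [1.0, -0.03, -0.001, -0.0]
ft_force: [-0.3, -0.0, -1.7]
opening: 0.0585
grasp_force: 64.6
```

```bash
python3 - <<'E'
from h import *
plan(.517,.226,.17,np.radians(86.5));print(arm.state()['grasp_force'],arm.state()['ft_force'])
p,d=arm.camera('side');m=arm.camera_model('side');W=cloud(d.astype(float),m,m['T'])
cv2.imwrite('pics/s3.png',cv2.resize(p[140:300,260:480,::-1],(770,560)))
k=(W[...,2]>.08)&(W[...,2]<.18)&(abs(W[...,0]-.45)<.05)&(abs(W[...,1]+.068)<.05)&(p[...,0]>100)
Q=W[k];print(k.sum(),Q.min(0),Q.max(0),np.percentile(Q[:,2],[1,5,50,95,99]))
E
```

```text
t 9.65 tcp [ 0.4487 -0.0679  0.1692] cur y ang -1.631 q7 -1.58 open 0.0585
dx dy dz [ 0.063  -0.3718 -0.0011] yaw 0.0003 mm [  50.4 -297.5   -0.9]
64.55714464187622 [-0.28312317 -0.02648885 -1.66441958]
502 [ 0.41728335 -0.09376266  0.12775058] [ 0.47394581 -0.02323975  0.17639762] [0.12854264 0.13116476 0.15327664 0.15688967 0.17020138]
```

View pics/s3.png

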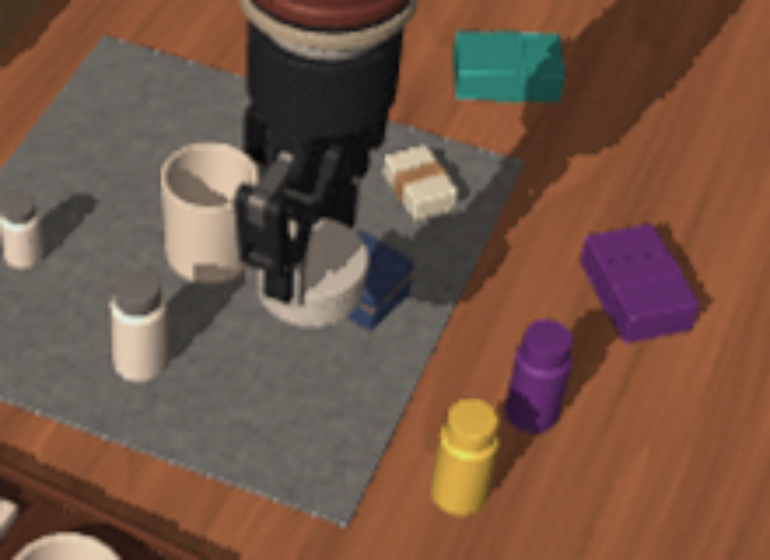

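The tin is held about level at (315,270), with its underside 41 mm below the TCP. I'll carry it to the round dish.

Call:
apply_moves --commands '[{"dx": 0.01, "dy": -0.06, "dz": -0.001, "yaw": 0, "fingers": 0}, {"dx": 0.02, "dy": -0.12, "dz": -0.001, "yaw": 0, "fingers": 0}, {"dx": 0.03, "dy": -0.18, "dz": -0.001, "yaw": 0, "fingers": 0}, {"dx": 0.04, "dy": -0.24, "dz": -0.001, "yaw": 0, "fingers": 0}, {"dx": 0.05, "dy": -0.3, "dz": -0.001, "yaw": 0, "fingers": 0}, {"dx": 0.06, "dy": -0.35, "dz": -0.001, "yaw": 0, "fingers": 0}, {"dx": 0.063, "dy": -0.372, "dz": -0.001, "yaw": 0, "fingers": 0}, {"dx": 0.063, "dy": -0.372, "dz": -0.001, "yaw": 0, "fingers": 0}]'

```text
time: 10.5
tcp_pos: [0.517, 0.2296, 0.1701]
eef_rot: [1.0, -0.028, -0.001, -0.001]
ft_force: [0.2, -0.6, -1.1]
opening: 0.0584
grasp_force: 64.7
```

Call:
apply_moves --commands '[{"dx": 0, "dy": 0, "dz": 0, "yaw": 0, "fingers": 0}, {"dx": 0, "dy": 0, "dz": 0.04, "yaw": 0, "fingers": 0}, {"dx": 0, "dy": 0, "dz": 0.08, "yaw": 0, "fingers": 0}, {"dx": 0, "dy": 0, "dz": 0.11, "yaw": 0, "fingers": 0}, {"dx": 0, "dy": 0, "dz": 0.11, "yaw": 0, "fingers": 0}, {"dx": 0, "dy": 0, "dz": 0.11, "yaw": 0, "fingers": 0}, {"dx": 0, "dy": 0, "dz": 0.11, "yaw": 0, "fingers": 0}, {"dx": 0, "dy": 0, "dz": 0.11, "yaw": 0, "fingers": 0}]'

```text
time: 11.3
tcp_pos: [0.5187, 0.2262, 0.0847]
eef_rot: [1.0, -0.031, 0.001, -0.0]
ft_force: [0.2, -0.1, -0.9]
opening: 0.0585
grasp_force: 64.7
```

```bash
python3 - <<'E'
from h import *
plan(.517,.226,.052,np.radians(86.5))
E
```

```text
t 11.30 tcp [0.5187 0.2262 0.0847] cur y ang -1.632 q7 -2.26 open 0.0585
dx dy dz [-0.0022  0.0004  0.0409] yaw 0.0 mm [-1.8  0.3 32.7]
```

Call:
apply_moves --commands '[{"dx": -0.002, "dy": 0, "dz": 0.015, "yaw": 0, "fingers": 0}, {"dx": -0.002, "dy": 0, "dz": 0.03, "yaw": 0, "fingers": 0}, {"dx": -0.002, "dy": 0, "dz": 0.041, "yaw": 0, "fingers": 0}, {"dx": -0.002, "dy": 0, "dz": 0.041, "yaw": 0, "fingers": 0}, {"dx": -0.002, "dy": 0, "dz": 0.041, "yaw": 0, "fingers": 0.8}, {"dx": -0.002, "dy": 0, "dz": 0.041, "yaw": 0, "fingers": 0.9}, {"dx": -0.002, "dy": 0, "dz": 0.041, "yaw": 0, "fingers": 0.9}, {"dx": -0.002, "dy": 0, "dz": 0.041, "yaw": 0, "fingers": 0.9}]'

```text
time: 12.1
tcp_pos: [0.5163, 0.2262, 0.0505]
eef_rot: [1.0, -0.03, 0.0, -0.0]
ft_force: [-0.8, 0.3, 0.5]
opening: 0.0766
grasp_force: 0.0
```

```bash
python3 - <<'E'
from h import *
plan(.5595,-.0697,.2,np.radians(110))
E
```

```text
t 12.10 tcp [0.5163 0.2262 0.0505] cur y ang -1.631 q7 -2.28 open 0.0766
dx dy dz [ 0.0764  0.3659 -0.187 ] yaw -0.2609 mm [  61.1  292.7 -149.6]
```

Call:
apply_moves --commands '[{"dx": 0, "dy": 0, "dz": -0.05, "yaw": 0, "fingers": 0.9}, {"dx": 0, "dy": 0, "dz": -0.11, "yaw": 0, "fingers": 0.9}, {"dx": 0, "dy": 0, "dz": -0.17, "yaw": 0, "fingers": 0.9}, {"dx": 0.015, "dy": 0.06, "dz": -0.187, "yaw": 0, "fingers": 0.75}, {"dx": 0.03, "dy": 0.12, "dz": -0.187, "yaw": 0, "fingers": 0.75}, {"dx": 0.045, "dy": 0.18, "dz": -0.187, "yaw": 0, "fingers": 0.75}, {"dx": 0.06, "dy": 0.24, "dz": -0.187, "yaw": 0, "fingers": 0.75}, {"dx": 0.07, "dy": 0.3, "dz": -0.187, "yaw": 0, "fingers": 0.75}]'

```text
time: 12.9
tcp_pos: [0.5578, -0.0189, 0.2003]
eef_rot: [1.0, -0.03, 0.001, 0.0]
ft_force: [0.7, 0.1, -0.3]
opening: 0.0641
grasp_force: 0.0
```

```bash
python3 - <<'E'
from h import *
plan(.5595,-.0697,.15,np.radians(86.5))
p,d=arm.camera('side');m=arm.camera_model('side');W=cloud(d.astype(float),m,m['T'])
cv2.imwrite('pics/s4.png',cv2.resize(p[240:420,140:360,::-1],(733,600)))
k=(W[...,2]>.026)&(W[...,2]<.05)&(abs(W[...,0]-.517)<.05)&(abs(W[...,1]-.226)<.05)
Q=W[k];print(k.sum(),Q.min(0),Q.max(0),np.percentile(Q[:,2],[5,50,95]))
E
```

```text
t 12.90 tcp [ 0.5578 -0.0189  0.2003] cur y ang -1.632 q7 -1.73 open 0.0641
dx dy dz [0.006  0.0632 0.0629] yaw 0.0002 mm [ 4.8 50.6 50.3]
890 [0.48277181 0.19555042 0.02605381] [0.54452659 0.25646243 0.04071043] [0.03164221 0.03572743 0.03808986]
```

View pics/s4.png

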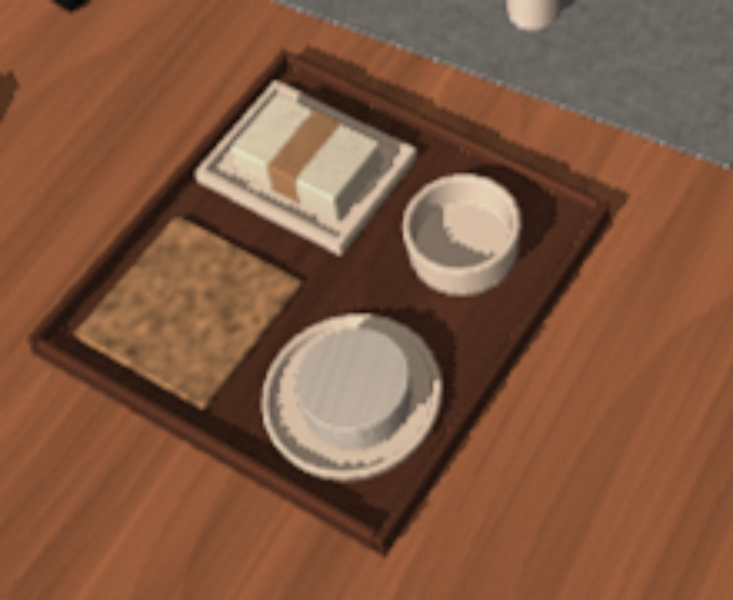

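The tin lies flat in the round dish at (353,385) and the soap is well placed at (305,150). Next is the bottle.

Call:
apply_moves --commands '[{"dx": 0.003, "dy": 0.03, "dz": 0, "yaw": 0, "fingers": 0.75}, {"dx": 0.006, "dy": 0.063, "dz": 0.02, "yaw": 0, "fingers": 0.75}, {"dx": 0.006, "dy": 0.063, "dz": 0.06, "yaw": 0, "fingers": 0.75}, {"dx": 0.006, "dy": 0.063, "dz": 0.075, "yaw": 0, "fingers": 0.75}, {"dx": 0.006, "dy": 0.063, "dz": 0.075, "yaw": 0, "fingers": 0.75}, {"dx": 0.006, "dy": 0.063, "dz": 0.075, "yaw": 0, "fingers": 0.75}, {"dx": 0.006, "dy": 0.063, "dz": 0.075, "yaw": 0, "fingers": 0.75}, {"dx": 0.006, "dy": 0.063, "dz": 0.075, "yaw": 0, "fingers": 0.75}]'

```text
time: 13.75
tcp_pos: [0.56, -0.0669, 0.1412]
eef_rot: [1.0, -0.03, 0.001, 0.0]
ft_force: [0.3, -0.1, 0.2]
opening: 0.0641
grasp_force: 0.0
```

```bash
python3 - <<'E'
from h import *
plan(.5598,-.0699,.066,np.radians(86.5))
E
```

```text
t 13.75 tcp [ 0.56   -0.0669  0.1412] cur y ang -1.631 q7 -1.65 open 0.0641
dx dy dz [-0.0002  0.0037  0.094 ] yaw 0.0008 mm [-0.2  3.  75.2]
```

Call:
apply_moves --commands '[{"dx": 0, "dy": 0.003, "dz": 0.03, "yaw": 0, "fingers": 0.75}, {"dx": 0, "dy": 0.003, "dz": 0.06, "yaw": 0, "fingers": 0.75}, {"dx": 0, "dy": 0.003, "dz": 0.093, "yaw": 0, "fingers": 0.75}, {"dx": 0, "dy": 0.003, "dz": 0.093, "yaw": 0, "fingers": 0.75}, {"dx": 0, "dy": 0.003, "dz": 0.093, "yaw": 0, "fingers": 0.5}, {"dx": 0, "dy": 0.003, "dz": 0.093, "yaw": 0, "fingers": 0}, {"dx": 0, "dy": 0.003, "dz": 0.093, "yaw": 0, "fingers": 0}, {"dx": 0, "dy": 0.003, "dz": 0.093, "yaw": 0, "fingers": 0}]'

```text
time: 14.55
tcp_pos: [0.5604, -0.0698, 0.0677]
eef_rot: [1.0, -0.03, 0.002, 0.0]
ft_force: [-2.3, 0.2, 6.1]
opening: 0.0311
grasp_force: 59.5
```

Call:
apply_moves --commands '[{"dx": 0, "dy": 0, "dz": -0.03, "yaw": 0, "fingers": 0}, {"dx": 0, "dy": 0, "dz": -0.08, "yaw": 0, "fingers": 0}, {"dx": 0, "dy": 0, "dz": -0.13, "yaw": 0, "fingers": 0}, {"dx": 0, "dy": 0, "dz": -0.16, "yaw": 0, "fingers": 0}, {"dx": 0, "dy": 0, "dz": -0.16, "yaw": 0, "fingers": 0}, {"dx": 0, "dy": 0, "dz": -0.16, "yaw": 0, "fingers": 0}, {"dx": 0, "dy": 0, "dz": -0.16, "yaw": 0, "fingers": 0}, {"dx": 0, "dy": 0, "dz": -0.16, "yaw": 0, "fingers": 0}]'

```text
time: 15.35
tcp_pos: [0.5584, -0.0698, 0.1923]
eef_rot: [1.0, -0.03, -0.001, -0.0]
ft_force: [0.4, -1.1, -0.6]
opening: 0.0313
grasp_force: 59.8
```

```bash
python3 - <<'E'
from h import *
plan(.5105,.1128,.2,np.radians(86.5));print(arm.state()['grasp_force'],arm.state()['ft_force'])
p,d=arm.camera('side');m=arm.camera_model('side');W=cloud(d.astype(float),m,m['T'])
cv2.imwrite('pics/s5.png',cv2.resize(p[100:280,200:420,::-1],(733,600)))
k=(W[...,2]>.09)&(W[...,2]<.18)&(abs(W[...,0]-.56)<.03)&(abs(W[...,1]+.07)<.03)&(p[...,0]>100)
Q=W[k];print(k.sum(),Q.min(0),Q.max(0),np.percentile(Q[:,2],[1,5,50,95,99]))
E
```

```text
t 15.35 tcp [ 0.5584 -0.0698  0.1923] cur y ang -1.631 q7 -1.64 open 0.0313
dx dy dz [-0.0736 -0.2242 -0.0094] yaw 0.0003 mm [ -58.9 -179.3   -7.5]
59.83492070809007 [ 0.35003517 -1.07518875 -0.61250975]
254 [ 0.54047949 -0.07902174  0.12748897] [ 0.57288695 -0.04531883  0.17992811] [0.12861075 0.13056862 0.15058161 0.17638737 0.17907191]
```

View pics/s5.png

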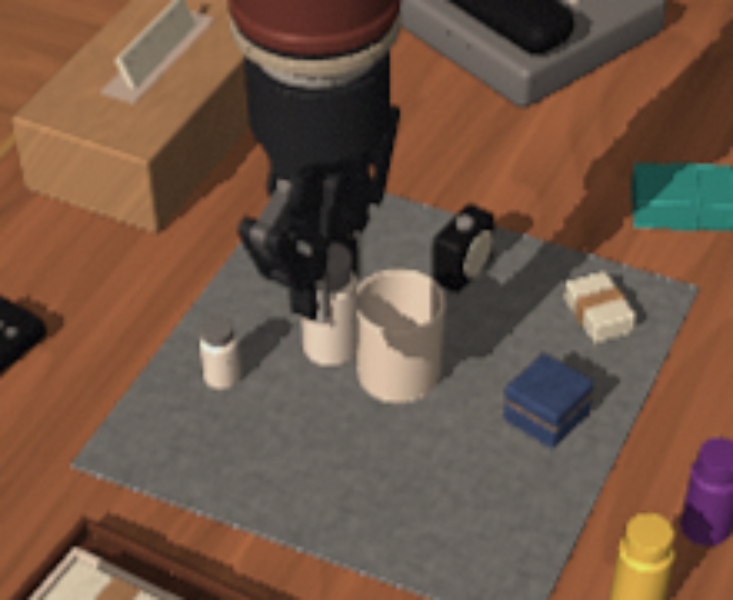

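The bottle is held upright at (330,310), with its underside 65 mm below the TCP. I'll carry it to the cup.

Call:
apply_moves --commands '[{"dx": -0.015, "dy": -0.05, "dz": -0.009, "yaw": 0, "fingers": 0}, {"dx": -0.03, "dy": -0.1, "dz": -0.009, "yaw": 0, "fingers": 0}, {"dx": -0.05, "dy": -0.15, "dz": -0.009, "yaw": 0, "fingers": 0}, {"dx": -0.065, "dy": -0.2, "dz": -0.009, "yaw": 0, "fingers": 0}, {"dx": -0.074, "dy": -0.224, "dz": -0.009, "yaw": 0, "fingers": 0}, {"dx": -0.074, "dy": -0.224, "dz": -0.009, "yaw": 0, "fingers": 0}, {"dx": -0.074, "dy": -0.224, "dz": -0.009, "yaw": 0, "fingers": 0}, {"dx": -0.074, "dy": -0.224, "dz": -0.009, "yaw": 0, "fingers": 0}]'

```text
time: 16.2
tcp_pos: [0.5111, 0.1112, 0.2003]
eef_rot: [1.0, -0.031, -0.0, 0.0]
ft_force: [0.7, -0.7, -1.3]
opening: 0.0314
grasp_force: 59.9
```

Call:
apply_moves --commands '[{"dx": 0, "dy": 0, "dz": 0.03, "yaw": 0, "fingers": 0}, {"dx": 0, "dy": 0, "dz": 0.07, "yaw": 0, "fingers": 0}, {"dx": 0, "dy": 0, "dz": 0.1, "yaw": 0, "fingers": 0}, {"dx": 0, "dy": 0, "dz": 0.1, "yaw": 0, "fingers": 0}, {"dx": 0, "dy": 0, "dz": 0.1, "yaw": 0, "fingers": 0}, {"dx": 0, "dy": 0, "dz": 0.1, "yaw": 0, "fingers": 0}, {"dx": 0, "dy": 0, "dz": 0.1, "yaw": 0, "fingers": 0}, {"dx": 0, "dy": 0, "dz": 0.1, "yaw": 0, "fingers": 0}]'

```text
time: 17.0
tcp_pos: [0.5115, 0.1128, 0.1218]
eef_rot: [1.0, -0.03, 0.001, -0.0]
ft_force: [-0.7, 0.7, -0.7]
opening: 0.0315
grasp_force: 59.9
```

```bash
python3 - <<'E'
from h import *
plan(.5105,.1128,.0765,np.radians(86.5))
E
```

```text
t 17.00 tcp [0.5115 0.1128 0.1218] cur y ang -1.632 q7 -2.02 open 0.0315
dx dy dz [-0.0013  0.      0.0566] yaw 0.0002 mm [-1.1  0.  45.3]
```

Call:
apply_moves --commands '[{"dx": -0.001, "dy": 0, "dz": 0.02, "yaw": 0, "fingers": 0}, {"dx": -0.001, "dy": 0, "dz": 0.04, "yaw": 0, "fingers": 0}, {"dx": -0.001, "dy": 0, "dz": 0.056, "yaw": 0, "fingers": 0}, {"dx": -0.001, "dy": 0, "dz": 0.056, "yaw": 0, "fingers": 0}, {"dx": -0.001, "dy": 0, "dz": 0.056, "yaw": 0, "fingers": 0}, {"dx": -0.001, "dy": 0, "dz": 0.056, "yaw": 0, "fingers": 0.5}, {"dx": -0.001, "dy": 0, "dz": 0.056, "yaw": 0, "fingers": 0.7}, {"dx": -0.001, "dy": 0, "dz": 0.056, "yaw": 0, "fingers": 0.7}]'

```text
time: 17.8
tcp_pos: [0.5102, 0.1128, 0.0762]
eef_rot: [1.0, -0.03, 0.0, -0.0]
ft_force: [0.1, -0.1, 0.2]
opening: 0.0597
grasp_force: 0.0
```

Call:
apply_moves --commands '[{"dx": 0, "dy": 0, "dz": -0.02, "yaw": 0, "fingers": 0.7}, {"dx": 0, "dy": 0, "dz": -0.06, "yaw": 0, "fingers": 0.7}, {"dx": 0, "dy": 0, "dz": -0.11, "yaw": 0, "fingers": 0.7}, {"dx": 0, "dy": 0, "dz": -0.16, "yaw": 0, "fingers": 0.7}, {"dx": 0, "dy": 0, "dz": -0.16, "yaw": 0, "fingers": 0.8}, {"dx": 0, "dy": 0, "dz": -0.16, "yaw": 0, "fingers": 1}, {"dx": 0, "dy": 0, "dz": -0.16, "yaw": 0, "fingers": 1}, {"dx": 0, "dy": 0, "dz": -0.16, "yaw": 0, "fingers": 1}]'

```text
time: 18.6
tcp_pos: [0.5094, 0.1125, 0.2026]
eef_rot: [1.0, -0.03, -0.001, 0.0]
ft_force: [-0.1, 0.2, -1.0]
opening: 0.0854
grasp_force: 0.0
```

```bash
python3 - <<'E'
from h import *
plan(.562,-.1748,.2,np.radians(86.5))
p,d=arm.camera('side');m=arm.camera_model('side');W=cloud(d.astype(float),m,m['T'])
cv2.imwrite('pics/s6.png',cv2.resize(p[200:420,130:400,::-1],(736,600)))
k=(W[...,2]>.045)&(W[...,2]<.1)&(abs(W[...,0]-.51)<.04)&(abs(W[...,1]-.113)<.04)
Q=W[k];print(k.sum(),Q.mean(0),Q.min(0),Q.max(0),np.percentile(Q[:,2],[50,95]))
k=(W[...,2]>.055)&(W[...,2]<.1)&(abs(W[...,0]-.562)<.05)&(abs(W[...,1]+.175)<.05)
print(cv2.minAreaRect((W[k][:,:2]*1000).astype(np.float32)))
E
```

```text
t 18.60 tcp [0.5094 0.1125 0.2026] cur y ang -1.631 q7 -1.98 open 0.0854
dx dy dz [0.0874 0.3545 0.0033] yaw 0.0003 mm [ 69.9 283.6   2.6]
372 [0.50532161 0.11815938 0.07119372] [0.49115418 0.09789379 0.04523958] [0.52406489 0.12989318 0.0864448 ] [0.07384176 0.08478814]
((562.9276123046875, -173.96347045898438), (58.26593017578125, 65.5329818725586), 26.417327880859375)
```

View pics/s6.png

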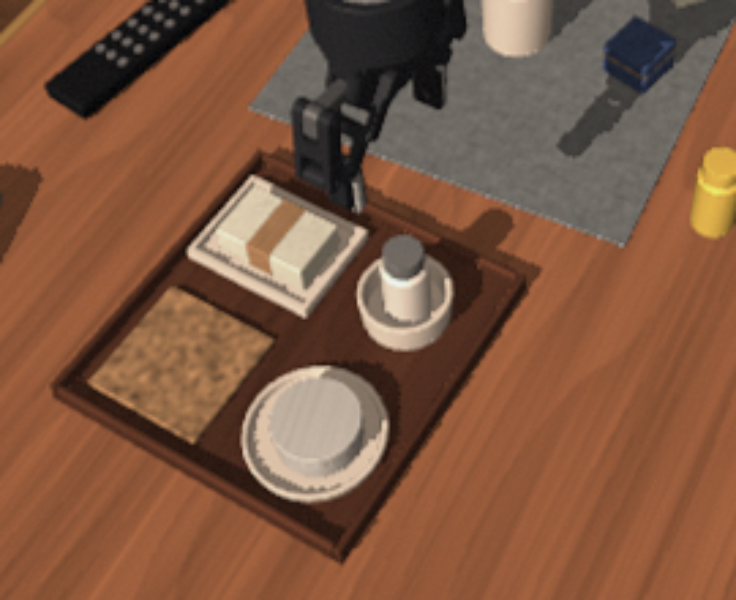

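The bottle stands upright in the cup at (405,285). Last is the tumbler.

Call:
apply_moves --commands '[{"dx": 0.015, "dy": 0.06, "dz": 0.003, "yaw": 0, "fingers": 1}, {"dx": 0.03, "dy": 0.12, "dz": 0.003, "yaw": 0, "fingers": 1}, {"dx": 0.045, "dy": 0.18, "dz": 0.003, "yaw": 0, "fingers": 1}, {"dx": 0.06, "dy": 0.24, "dz": 0.003, "yaw": 0, "fingers": 1}, {"dx": 0.075, "dy": 0.3, "dz": 0.003, "yaw": 0, "fingers": 1}, {"dx": 0.087, "dy": 0.354, "dz": 0.003, "yaw": 0, "fingers": 1}, {"dx": 0.087, "dy": 0.354, "dz": 0.003, "yaw": 0, "fingers": 1}, {"dx": 0.087, "dy": 0.354, "dz": 0.003, "yaw": 0, "fingers": 1}]'

```text
time: 19.45
tcp_pos: [0.5619, -0.175, 0.2003]
eef_rot: [1.0, -0.032, -0.001, -0.0]
ft_force: [-0.2, 0.3, 0.7]
opening: 0.0856
grasp_force: 0.0
```

Call:
apply_moves --commands '[{"dx": 0, "dy": 0, "dz": 0.03, "yaw": 0, "fingers": 1}, {"dx": 0, "dy": 0, "dz": 0.07, "yaw": 0, "fingers": 1}, {"dx": 0, "dy": 0, "dz": 0.07, "yaw": 0, "fingers": 1}, {"dx": 0, "dy": 0, "dz": 0.07, "yaw": 0, "fingers": 1}, {"dx": 0, "dy": 0, "dz": 0.07, "yaw": 0, "fingers": 1}, {"dx": 0, "dy": 0, "dz": 0.07, "yaw": 0, "fingers": 1}, {"dx": 0, "dy": 0, "dz": 0.07, "yaw": 0, "fingers": 1}, {"dx": 0, "dy": 0, "dz": 0.07, "yaw": 0, "fingers": 1}]'

```text
time: 20.25
tcp_pos: [0.5627, -0.1742, 0.1462]
eef_rot: [1.0, -0.03, 0.0, 0.0]
ft_force: [-0.7, -0.3, 0.4]
opening: 0.0855
grasp_force: 0.0
```

```bash
python3 - <<'E'
from h import *
plan(.5625,-.174,.068,np.radians(86.5))
E
```

```text
t 20.25 tcp [ 0.5627 -0.1742  0.1462] cur y ang -1.632 q7 -1.46 open 0.0855
dx dy dz [-0.0003 -0.0003  0.0977] yaw 0.0002 mm [-0.3 -0.2 78.2]
```

Call:
apply_moves --commands '[{"dx": 0, "dy": 0, "dz": 0.03, "yaw": 0, "fingers": 1}, {"dx": 0, "dy": 0, "dz": 0.06, "yaw": 0, "fingers": 1}, {"dx": 0, "dy": 0, "dz": 0.097, "yaw": 0, "fingers": 1}, {"dx": 0, "dy": 0, "dz": 0.097, "yaw": 0, "fingers": 1}, {"dx": 0, "dy": 0, "dz": 0.097, "yaw": 0, "fingers": 0.8}, {"dx": 0, "dy": 0, "dz": 0.097, "yaw": 0, "fingers": 0}, {"dx": 0, "dy": 0, "dz": 0.097, "yaw": 0, "fingers": 0}, {"dx": 0, "dy": 0, "dz": 0.097, "yaw": 0, "fingers": 0}]'

```text
time: 21.05
tcp_pos: [0.5639, -0.1746, 0.0702]
eef_rot: [1.0, -0.03, 0.002, 0.0]
ft_force: [-0.6, -0.2, 7.2]
opening: 0.0592
grasp_force: 65.4
```

Call:
apply_moves --commands '[{"dx": 0, "dy": 0, "dz": -0.03, "yaw": 0, "fingers": 0}, {"dx": 0, "dy": 0, "dz": -0.07, "yaw": 0, "fingers": 0}, {"dx": 0, "dy": 0, "dz": -0.12, "yaw": 0, "fingers": 0}, {"dx": 0, "dy": 0, "dz": -0.16, "yaw": 0, "fingers": 0}, {"dx": 0, "dy": 0, "dz": -0.17, "yaw": 0, "fingers": 0}, {"dx": 0, "dy": 0, "dz": -0.17, "yaw": 0, "fingers": 0}, {"dx": 0, "dy": 0, "dz": -0.17, "yaw": 0, "fingers": 0}, {"dx": 0, "dy": 0, "dz": -0.17, "yaw": 0, "fingers": 0}]'

```text
time: 21.85
tcp_pos: [0.5615, -0.174, 0.2021]
eef_rot: [1.0, -0.03, -0.001, -0.0]
ft_force: [0.5, 0.4, -0.5]
opening: 0.0598
grasp_force: 65.5
```

```bash
python3 - <<'E'
from h import *
plan(.629,.219,.22,np.radians(86.5));print(arm.state()['grasp_force'],arm.state()['ft_force'])
p,d=arm.camera('side');m=arm.camera_model('side');W=cloud(d.astype(float),m,m['T'])
cv2.imwrite('pics/s7.png',cv2.resize(p[60:280,200:470,::-1],(736,600)))
k=(W[...,2]>.09)&(W[...,2]<.22)&(abs(W[...,0]-.562)<.045)&(abs(W[...,1]+.175)<.045)&(p[...,0]>100)
Q=W[k];print(k.sum(),Q.min(0),Q.max(0),np.percentile(Q[:,2],[1,5,50,95,99]))
E
```

```text
t 21.85 tcp [ 0.5615 -0.174   0.2021] cur y ang -1.632 q7 -1.45 open 0.0598
dx dy dz [ 0.0544 -0.4955 -0.0222] yaw 0.0002 mm [  43.5 -396.4  -17.7]
65.48313005854652 [ 0.47070031  0.41019471 -0.54474334]
807 [ 0.52987003 -0.20650867  0.1347239 ] [ 0.58683945 -0.13563564  0.20756841] [0.1370752  0.14093583 0.17483397 0.2044195  0.20633402]
```

View pics/s7.png

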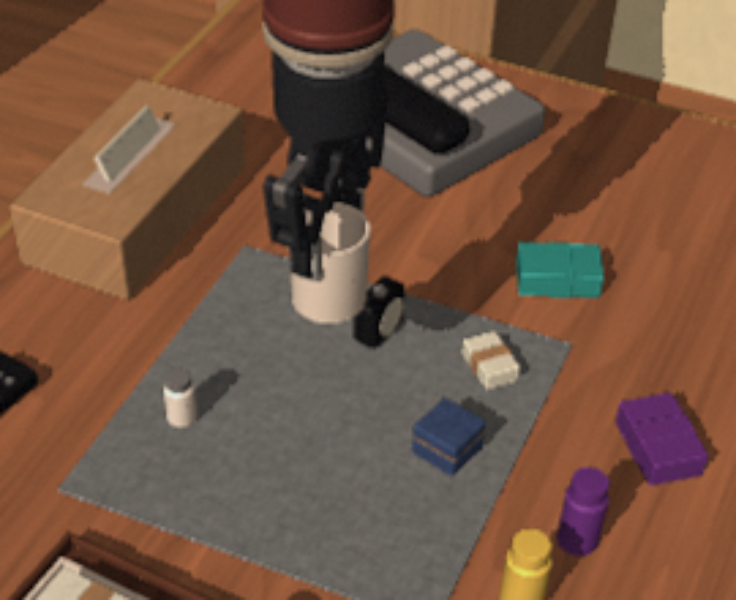

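The tumbler is held upright, mouth up, at (330,265), with its underside 67 mm below the TCP. I'll carry it to the coaster.

Call:
apply_moves --commands '[{"dx": 0.006, "dy": -0.055, "dz": -0.01, "yaw": 0, "fingers": 0}, {"dx": 0.012, "dy": -0.11, "dz": -0.01, "yaw": 0, "fingers": 0}, {"dx": 0.018, "dy": -0.165, "dz": -0.01, "yaw": 0, "fingers": 0}, {"dx": 0.025, "dy": -0.22, "dz": -0.01, "yaw": 0, "fingers": 0}, {"dx": 0.03, "dy": -0.275, "dz": -0.01, "yaw": 0, "fingers": 0}, {"dx": 0.036, "dy": -0.33, "dz": -0.01, "yaw": 0, "fingers": 0}, {"dx": 0.042, "dy": -0.385, "dz": -0.01, "yaw": 0, "fingers": 0}, {"dx": 0.048, "dy": -0.44, "dz": -0.01, "yaw": 0, "fingers": 0}]'

```text
time: 22.7
tcp_pos: [0.6218, 0.1764, 0.2107]
eef_rot: [1.0, -0.03, -0.001, 0.0]
ft_force: [0.5, 0.5, -1.0]
opening: 0.06
grasp_force: 65.5
```

Call:
apply_moves --commands '[{"dx": 0.007, "dy": -0.055, "dz": 0, "yaw": 0, "fingers": 0}, {"dx": 0.007, "dy": -0.055, "dz": 0, "yaw": 0, "fingers": 0}, {"dx": 0.007, "dy": -0.055, "dz": 0.03, "yaw": 0, "fingers": 0}, {"dx": 0.007, "dy": -0.055, "dz": 0.06, "yaw": 0, "fingers": 0}, {"dx": 0.007, "dy": -0.055, "dz": 0.09, "yaw": 0, "fingers": 0}, {"dx": 0.007, "dy": -0.055, "dz": 0.11, "yaw": 0, "fingers": 0}, {"dx": 0.007, "dy": -0.055, "dz": 0.11, "yaw": 0, "fingers": 0}, {"dx": 0.007, "dy": -0.055, "dz": 0.11, "yaw": 0, "fingers": 0}]'

```text
time: 23.5
tcp_pos: [0.6304, 0.2185, 0.1241]
eef_rot: [1.0, -0.03, -0.0, -0.0]
ft_force: [-0.8, 0.7, -1.0]
opening: 0.0597
grasp_force: 65.6
```

```bash
python3 - <<'E'
from h import *
plan(.6295,.2187,.08,np.radians(86.5))
E
```

```text
t 23.50 tcp [0.6304 0.2185 0.1241] cur y ang -1.631 q7 -2.16 open 0.0597
dx dy dz [-0.0011 -0.0002  0.0551] yaw 0.0003 mm [-0.9 -0.1 44.1]
```

Call:
apply_moves --commands '[{"dx": 0, "dy": 0, "dz": 0.02, "yaw": 0, "fingers": 0}, {"dx": 0, "dy": 0, "dz": 0.04, "yaw": 0, "fingers": 0}, {"dx": 0, "dy": 0, "dz": 0.054, "yaw": 0, "fingers": 0}, {"dx": 0, "dy": 0, "dz": 0.054, "yaw": 0, "fingers": 0}, {"dx": 0, "dy": 0, "dz": 0.055, "yaw": 0, "fingers": 0}, {"dx": 0, "dy": 0, "dz": 0.055, "yaw": 0, "fingers": 0.8}, {"dx": 0, "dy": 0, "dz": 0.055, "yaw": 0, "fingers": 1}, {"dx": 0, "dy": 0, "dz": 0.055, "yaw": 0, "fingers": 1}]'

```text
time: 24.3
tcp_pos: [0.6305, 0.2185, 0.0801]
eef_rot: [1.0, -0.03, 0.0, -0.0]
ft_force: [0.2, 0.5, 0.6]
opening: 0.0854
grasp_force: 0.0
```

Call:
apply_moves --commands '[{"dx": 0, "dy": 0, "dz": 0, "yaw": 0, "fingers": 1}, {"dx": 0, "dy": 0, "dz": -0.02, "yaw": 0, "fingers": 1}, {"dx": 0, "dy": 0, "dz": -0.06, "yaw": 0, "fingers": 1}, {"dx": 0, "dy": 0, "dz": -0.11, "yaw": 0, "fingers": 1}, {"dx": 0, "dy": 0, "dz": -0.16, "yaw": 0, "fingers": 1}, {"dx": 0, "dy": 0.03, "dz": -0.19, "yaw": 0, "fingers": 1}, {"dx": 0, "dy": 0.08, "dz": -0.19, "yaw": 0, "fingers": 1}, {"dx": 0, "dy": 0.14, "dz": -0.19, "yaw": 0, "fingers": 1}]'

```text
time: 25.1
tcp_pos: [0.6236, 0.1077, 0.2347]
eef_rot: [1.0, -0.029, 0.002, -0.001]
ft_force: [1.2, -1.0, -1.4]
opening: 0.0851
grasp_force: 0.0
```

Call:
apply_moves --commands '[{"dx": 0, "dy": 0.05, "dz": 0, "yaw": 0, "fingers": 1}, {"dx": 0, "dy": 0.1, "dz": 0, "yaw": 0, "fingers": 1}, {"dx": 0, "dy": 0.15, "dz": 0, "yaw": 0, "fingers": 1}, {"dx": 0, "dy": 0.2, "dz": 0, "yaw": 0, "fingers": 1}, {"dx": 0, "dy": 0.25, "dz": 0, "yaw": 0, "fingers": 1}, {"dx": 0, "dy": 0.25, "dz": 0, "yaw": 0, "fingers": 1}, {"dx": 0, "dy": 0.25, "dz": 0, "yaw": 0, "fingers": 1}, {"dx": 0, "dy": 0.25, "dz": 0, "yaw": 0, "fingers": 1}]'

```text
time: 25.9
tcp_pos: [0.6117, -0.0914, 0.2328]
eef_rot: [1.0, -0.029, 0.001, -0.0]
ft_force: [-0.3, 0.5, 0.7]
opening: 0.0855
grasp_force: 0.0
```

```bash
python3 - <<'E'
from h import *
for n in('top','side'):
    p,d=arm.camera(n);m=arm.camera_model(n);W=cloud(d.astype(float),m,m['T'])
    cv2.imwrite(f'pics/{n}F.png',cv2.resize(p[200:420,130:400,::-1],(736,600)))
    for nm,c,z0 in(('soap',(.6215,.107),.031),('tin',(.517,.226),.031),('bottle',(.51,.113),.077),('tumbler',(.629,.219),.077)):
        k=(W[...,2]>z0)&(W[...,2]<z0+.015)&(abs(W[...,0]-c[0])<.05)&(abs(W[...,1]-c[1])<.05)
        print(n,nm,cv2.minAreaRect((W[k][:,:2]*1000).astype(np.float32)),np.percentile(W[k][:,2],[50,95]))
    k=(abs(W[...,2]-.012)<.003)&(abs(W[...,0]-.629)<.055)&(abs(W[...,1]-.219)<.055)&(p[...,0]>p[...,2]*1.5)
    print('coaster',cv2.minAreaRect((W[k][:,:2]*1000).astype(np.float32)))
E
```

```text
top soap ((617.1204833984375, 108.28276824951172), (48.76872634887695, 76.12805938720703), 86.65495300292969) [0.03563481 0.0386589 ]
top tin ((510.96319580078125, 226.56983947753906), (60.34547805786133, 59.81989669799805), 1.7237666845321655) [0.03580456 0.03899141]
top bottle ((505.3974304199219, 113.51090240478516), (27.686031341552734, 26.027809143066406), 88.08155822753906) [0.08271646 0.08538026]
top tumbler ((625.3904418945312, 219.19187927246094), (61.004966735839844, 60.788665771484375), 18.246000289916992) [0.08124005 0.08390434]
coaster ((629.2991333007812, 218.94961547851562), (108.21348571777344, 109.8315200805664), 89.50348663330078)
side soap ((619.087646484375, 107.07445526123047), (50.492103576660156, 78.10916137695312), 87.8938217163086) [0.0359157  0.03854261]
side tin ((513.8234252929688, 225.9989776611328), (60.0005989074707, 61.1778564453125), 42.35837173461914) [0.03581784 0.0381714 ]
side bottle ((508.5253601074219, 113.28433227539062), (26.544757843017578, 27.686111450195312), 25.071109771728516) [0.08252658 0.08518523]
side tumbler ((628.39404296875, 218.57684326171875), (61.69692611694336, 61.02873992919922), 85.13059997558594) [0.08082113 0.08369598]
coaster ((631.466552734375, 217.3868408203125), (103.16849517822266, 105.29991149902344), 2.8853979110717773)
```

View pics/sideF.png

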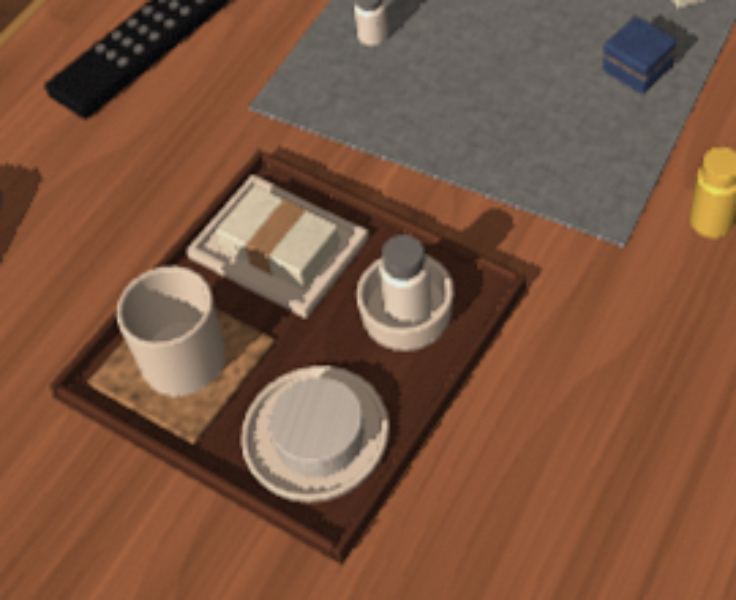

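All four things are seated at the right heights and positions. The tumbler is on the coaster at (172,330), within about 3 mm of its middle, and the look-alikes have not been touched.

```bash
python3 -c "
from cell import arm
print(arm.sign_off())"
```

```text
the job is handed in; nothing more can be done
None
```

The job is handed in: soap box, tin, bottle and tumbler are in their own holders, placed in the order asked, and the guest's smaller bottle and soap box were left where they stood.

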